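Sift the rivet caps out of a mixed batch

TASK

Pick up the loaded sieve by its handle, carry it level and set it down gently on the rails of the sifting stand. Holding it, slide it softly up against the left stop, then against the right stop, to feel how far it can go; then shake it side to side along the rails, without banging the stops or lifting it off, until all four small rivet caps have dropped into the tray while the three large bosses stay in the sieve. Leave the sieve standing on the rails, let go, and do not disturb the things around.

Things in the scene. Friction and masses are not known exactly. Their poses are not given: they have to be found in the camera images.
- sieve_handle (a point): Centre of the sieve's handle, the point to grip. The handle is a square wooden bar 18 x 18 mm, running along the sieve's x axis for 124 mm, held by a post at each end; this point is 71 mm above the sieve's underside. Axes are the sieve's: x along the bar, z up. Pinch the bar across (fingers closing along y).
- sieve: Wooden hand sieve 124 (x) x 139 (y) x 36 mm, metal bed 4 mm thick with staggered 17 mm square holes. Starts on the bench, the fittings lying on the bed on solid metal, some only 6 mm from a hole. They slide only when jerked above about 1.2 m/s2 (strokes of 30 to 50 mm in a quarter second), so carry smoothly and level. About 0.6 kg loaded. Origin: centre of underside.
- stand: Fixed sifting stand 160 (x) x 300 (y) mm: open tray, inside 106 x 206 mm, floor 5 mm up, between two slippery rails along y, tops 50 mm above its underside, on rubber (1 mm per 10 N). The sieve stands on them, axes along the stand's (either way round), and slides along y. Flared guides, tops 78 mm up, leave it 4.5 mm play each way in x. Origin: centre of underside; +y is the left end seen from the robot.
- stop_left: Stop at the stand's +y end: steel bracket with a rubber-padded nose facing the sieve, 70 mm above the stand's underside. Origin: bracket foot, 139 mm from the stand's centre. The nose is screwed out by an unmeasured amount: from the stand's centre the sieve can travel 20 to 40 mm before touching, so feel for it. The pad gives about 1 mm per 5 N.
- stop_right: The same stop at the -y (right) end of the stand; its nose is set independently of the left one.
- cap0_mid (a point): Small brass rivet cap, one of four: upright plain disc 12 mm across, 8 mm tall, 12 g. Point at its centre. Fits through the sieve's holes.
- cap1_mid (a point): Small brass rivet cap, one of four: upright plain disc 12 mm across, 8 mm tall, 12 g. Point at its centre. Fits through the sieve's holes.
- cap2_mid (a point): Small brass rivet cap, one of four: upright plain disc 12 mm across, 8 mm tall, 12 g. Point at its centre. Fits through the sieve's holes.
- cap3_mid (a point): Small brass rivet cap, one of four: upright plain disc 12 mm across, 8 mm tall, 12 g. Point at its centre. Fits through the sieve's holes.
- boss0_mid (a point): Large brass boss, one of three: plain disc 32 mm across, 6 mm tall, 35 g. Point at its centre. Too large for the sieve's holes.
- boss1_mid (a point): Large brass boss, one of three: plain disc 32 mm across, 6 mm tall, 35 g. Point at its centre. Too large for the sieve's holes.
- boss2_mid (a point): Large brass boss, one of three: plain disc 32 mm across, 6 mm tall, 35 g. Point at its centre. Too large for the sieve's holes.
- tin: Bystander: a closed tin can, 90 mm wide, 100 mm tall; origin at the middle of its underside. Leave it alone.
- spool: Bystander: a thread spool, 52 mm wide, 84 mm tall; origin at the middle of its underside. Leave it alone.
- hammer: Bystander: a cobbler's hammer lying on the bench; origin at the middle of its underside. Leave it alone.
There are look-alikes about, which are no part of the job. Leave any purple or white look-alike of the part that bears boss0_mid alone.

How it is judged:
By the outcome, as a careful person would: the job done as asked, in the order asked, and still so for the second after the job is handed in, with the robot touching nothing.
It also fails if it takes over 70 s, if anything falls off the work surface, if the arm or the gripper's body presses on something with over 40 N, if the wrist force passes 120 N, or if a joint passes its speed limit or range.

ROBOT

A 6-joint arm with a two-finger parallel gripper is mounted at the origin on the work surface. World frame = base frame: x ahead of the robot, y to its left, z up, the work surface at z = 0. Lengths are in m, angles in degrees, forces in N, time in s.
With the tool pointing down it reaches from about 0.35 to 0.8 m from the base axis. Payload 7.3 kg.
Tool frame: the origin (TCP) lies midway between the tips of the shut fingers; the grasp point (between the pads) lies 19 mm behind it; z points along the fingers, y is the direction in which the jaws open and shut (so a half turn about z gives the same grasp; the last joint's range is limited). The gripper opens to 85 mm and grips with 20 to 120 N. Pads are 22 mm wide; open, the fingers measure 114 mm over their backs; the gripper's body (76 mm by 85 mm) begins 54 mm behind the grasp point. The pads swing forward as they close: fully open they stand 13 mm farther back than shut.
Start: joints at [67.724, 19.595, 87.324, -0, 73.075, -8.365], TCP at [0.126, 0.51, 0.231] pointing down, gripper open.
Joint ranges: [-145.02, 145.02], [-44.19, 115.74], [2.07, 154.8], [-57.11, 237.11], [16.16, 152.29], [-177.93, 177.93]. Speed limits (degrees/s): [147.25, 147.25, 180, 180, 180, 180].

INTERFACE

Orientations are given as a 3x3 rotation matrix whose columns are the frame's x, y, z axes.
In Python, from rig import monitor, cams, hand_in gives the robot as it stands.
- The arm moves only by the tool drive_tool, never from a script. Its argument "motion" is a list of rows, each an object with "gripper": the gripper's target within -1 to 1 (shut at 1, half-way at 0, fully open at -1); "slide": the shift along the tool's x, y, z in mm, a list of three; "turn": the turn, a rotation vector about the tool's x, y, z in rad, a list of three. A call has 1 to 12 rows; each row is the pose to reach, as a shift and turn from the pose commanded when the call began, along the tool's axes at that moment; what a row does not reach only later rows make up. A row lasts 1/10 s, in which the tool goes at most 50 mm and 8.59 degrees, less where a joint would pass 70% of its speed; a pose out of reach is approached as far as the arm can. A call with a gripper value outside its range is refused whole. The fingers move at their own pace and stop on an object; "squeeze" is the grip in N (left out, the last holds). Time passes only in rows, so rows that repeat a pose let the fingers close. It gives the time, the measured TCP pose, the force and the opening at its end, in the units of the state.
- monitor.observe(): the state, without advancing time (a new reading comes with each control period).
- cams.grab_frame(name): name is "side" or "top" or "wrist"; returns a dict with "img" (420x560x3 uint8, red, green, blue), "fov_y" (degrees; the focal length in pixels is half the picture's height over the tangent of half this angle, whatever the lens; pixels are square), "cx", "cy" (the principal point, pixels), "world_to_cam" (4x4, takes a point from world to camera coordinates); the wrist camera has in their place "hand_eye" (4x4, takes a point from camera to tool coordinates, whose origin is the TCP and whose axes are the flange's). Camera axes: x right, y down, z forward; pixel columns grow to the right and rows downward; lengths in m; the calibration is good to about 2 mm. A picture is of the moment at which its call begins: read the wrist's pose just before it. There is no depth.
- hand_in(): hands the job in, once; it reports no verdict.
The state is a dict: "clock": time; "joint_positions": joint angles; "joint_velocities": joint speeds; "tau": joint torques, N m; "tool_pos": TCP position; "eef_rot": TCP orientation; "contact_force": force on the tool from outside, world axes, zero at the start; "moment": the same for the moment, N m; "gripper_width": opening from 0.0 (shut) to 1.0 (fully open).
Only numpy, scipy, OpenCV 4.12 (cv2) and the standard library are available. Lean on these libraries where they do the work, as an engineer would, in place of code of your own. Each camera call takes 0.05 s, during which the arm holds its last target. There are 200 camera calls.

## Working session

There is one attempt and no reset: what is moved stays moved. The work goes in short steps, Python scripts to look and compute and a tool call to move; the robot and the scene stay as the last step left them, time stands still between calls to the robot, and variables do not carry over. Pictures are saved under pics/ and viewed, about 8 in all and at most 12, crops included, and the job is handed in when it is done.

Besides the shell and the picture viewer there is one more tool, called after "Emit:" as name(argument=value, ...) on one line, values as JSON. drive_tool: Moves the arm, as the interface text tells. Its arguments: {"type":"object","properties":{"motion":{"type":"array"},"squeeze":{"type":"number"}},"required":["motion"]}

```bash
mkdir -p pics
cat > h.py <<'E'
import numpy as np, cv2
from rig import monitor, cams
def grab(n):
    s=monitor.observe(); f=cams.grab_frame(n); f['s']=s; return f
def cam(f):
    im=f['img']; F=im.shape[0]/2/np.tan(np.radians(f['fov_y']/2))
    if 'world_to_cam' in f: T=np.linalg.inv(np.array(f['world_to_cam']))
    else:
        B=np.eye(4); B[:3,:3]=f['s']['eef_rot']; B[:3,3]=f['s']['tool_pos']; T=B@np.array(f['hand_eye'])
    return F,f['cx'],f['cy'],T
def pt(f,u,v,z):
    F,cx,cy,T=cam(f); d=T[:3,:3]@np.array([(u-cx)/F,(v-cy)/F,1]); o=T[:3,3]
    return o+d*(z-o[2])/d[2]
def px(f,p):
    F,cx,cy,T=cam(f); q=np.linalg.inv(T)@np.append(p,1); return F*q[0]/q[2]+cx,F*q[1]/q[2]+cy
def save(f,n): cv2.imwrite('pics/'+n,f['img'][:,:,::-1])
E
python3 - <<'E'
from h import *
import pickle
fs={n:grab(n) for n in ['top','side','wrist']}
pickle.dump(fs,open('f0.pkl','wb'))
for n in fs: save(fs[n],n+'0.png'); print(n,cam(fs[n])[0],cam(fs[n])[3].round(3).tolist())
print(monitor.observe())
E
```

```text
top 381.56862579428025 [[0.008, -0.994, 0.11, 0.444], [-1.0, -0.007, 0.013, -0.003], [-0.012, -0.11, -0.994, 0.855], [0.0, 0.0, 0.0, 1.0]]
side 499.5838131634164 [[-0.986, -0.142, 0.091, 0.42], [-0.168, 0.766, -0.62, 0.726], [0.018, -0.627, -0.779, 1.005], [0.0, 0.0, 0.0, 1.0]]
wrist 345.6271550528271 [[0.24, 0.923, 0.301, 0.048], [0.971, -0.228, -0.075, 0.529], [-0.001, 0.31, -0.951, 0.374], [0.0, 0.0, 0.0, 1.0]]
{'clock': 0.15, 'joint_positions': array([ 6.77236526e+01,  1.96250405e+01,  8.73625293e+01,  3.55564237e-04,
        7.30739964e+01, -8.36316182e+00]), 'joint_velocities': array([ 0.08302335, -0.05033666, -0.24788396,  0.01408279,  0.03230794,
        0.0703005 ]), 'tau': array([ 1.12013178e-03, -4.33905029e+01, -2.46141833e+01, -1.48431936e-04,
        5.84407899e-03,  3.30562756e-06]), 'tool_pos': array([0.12608863, 0.50934629, 0.23081875]), 'eef_rot': array([[-9.70660703e-01,  2.40452967e-01, -4.12821530e-04],
       [ 2.40453267e-01,  9.70660209e-01, -9.92085971e-04],
       [ 1.62159417e-04, -1.06224315e-03, -9.99999423e-01]]), 'contact_force': array([ 1.03609205,  0.43530563, -0.4869904 ]), 'moment': array([ 0.0279201 , -0.01307266,  0.03577085]), 'gripper_width': 0.9988873332644514}
```

View pics/top0.png

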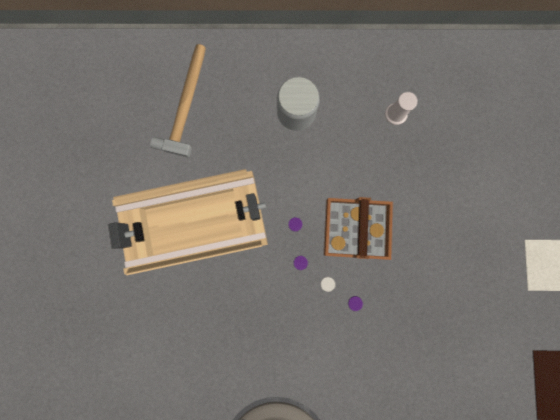

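View pics/side0.png

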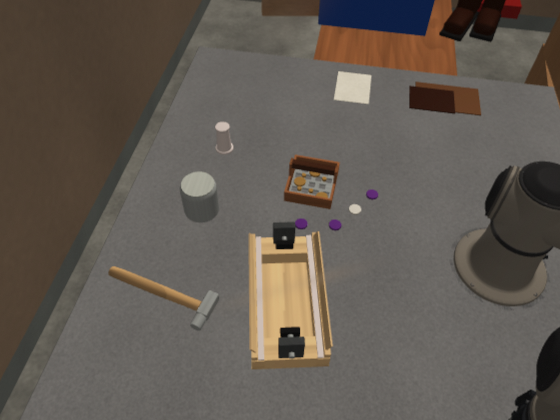

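The top view shows the sieve with its dark handle at (364,228), the stand centred near (190,222) with stops at (120,235) and (253,207), and the hammer, tin and spool behind. The candidates for a boss are three discs in the sieve at (357,213), (377,230) and (339,243). The look-alikes lie on the bench: purple at (295,224), (301,263) and (355,303), white at (328,284). The only sieve is the one with the handle, so I'll check it in a close crop and measure.

Run:
```python
from h import *
import pickle
fs=pickle.load(open('f0.pkl','rb')); f=fs['top']; im=f['img']
a=cv2.resize(im[190:270,315:400],None,fx=4.6,fy=4.6,interpolation=cv2.INTER_CUBIC)
b=cv2.resize(im[165:280,105:275],None,fx=2.35,fy=2.35,interpolation=cv2.INTER_CUBIC)
H=max(a.shape[0],b.shape[0]); c=np.zeros((H,a.shape[1]+b.shape[1],3),np.uint8)
c[:a.shape[0],:a.shape[1]]=a; c[:b.shape[0],a.shape[1]:]=b
cv2.imwrite('pics/crop1.png',c[:,:,::-1])
hsv=cv2.cvtColor(im,cv2.COLOR_RGB2HSV)
for u,v in [(364,228),(364,210),(328,228),(390,240),(185,194),(190,253),(180,188),(190,262),(190,225)]: print((u,v),im[v,u],hsv[v,u])
```

```text
(364, 228) [75 45 32] [  9 146  75]
(364, 210) [79 48 33] [ 10 148  79]
(328, 228) [154 104  72] [ 12 136 154]
(390, 240) [153 102  68] [ 12 142 153]
(185, 194) [211 196 190] [  9  25 211]
(190, 253) [209 192 179] [ 13  37 209]
(180, 188) [189 158 116] [ 17  98 189]
(190, 262) [128 122 114] [ 17  28 128]
(190, 225) [201 167 124] [ 17  98 201]
```

View pics/crop1.png

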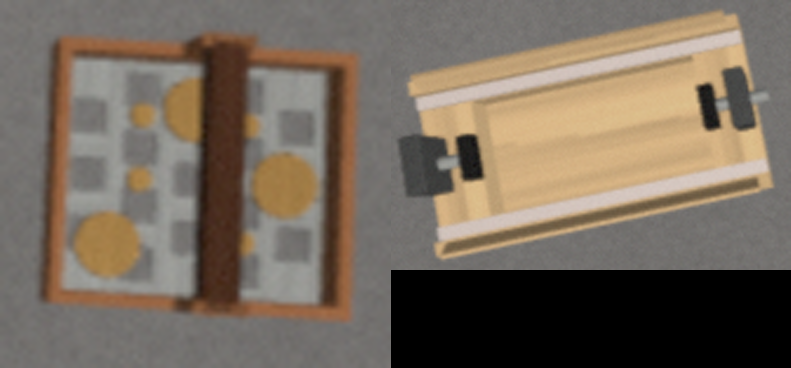

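The crop shows three brass bosses and four caps in the one sieve, with its dark bar across it. It also shows the stand with two pale rails, and both noses and brackets. Now the measurements.

```bash
cat > m.py <<'E'
from h import *
def comps(mask,mn):
    n,l,s,c=cv2.connectedComponentsWithStats(mask.astype(np.uint8))
    return [(l==i) for i in range(1,n) if s[i,4]>=mn]
def box(f,m,z):
    v,u=np.nonzero(m); P=np.array([pt(f,a,b,z)[:2] for a,b in zip(u,v)])*1000
    (c,wh,an)=cv2.minAreaRect(P.astype(np.float32)); b=cv2.boxPoints((c,wh,an))
    e=[b[1]-b[0],b[2]-b[1]]; L=max(e,key=np.linalg.norm); a=np.degrees(np.arctan2(L[1],L[0]))
    return np.round(c,1),np.round(sorted(wh),1),round((a+180)%180,2)
E
python3 - <<'E'
from m import *
import pickle
fs=pickle.load(open('f0.pkl','rb'))
for n in ['top','side']:
    f=fs[n]; im=f['img']; hsv=cv2.cvtColor(im,cv2.COLOR_RGB2HSV).astype(int)
    H,S,V=hsv[...,0],hsv[...,1],hsv[...,2]
    R=np.zeros(V.shape,bool)
    R[165:280,105:275]=1 if n=='top' else 0
    if n=='side': R[230:370,240:335]=1
    print(n,'rails')
    for m in comps(R&(S<60)&(V>165),60): print(box(f,m,.05), m.sum())
    R=np.zeros(V.shape,bool)
    if n=='top': R[190:270,315:400]=1
    else: R[150:215,280:345]=1
    print('handle')
    for m in comps(R&(S>90)&(V<105)&(H<16),50): print(box(f,m,.08),m.sum(),np.argwhere(m).min(0),np.argwhere(m).max(0))
    print('frame')
    m=R&(S>105)&(H<15); m=max(comps(m,50),key=np.sum); print(box(f,m,.036))
    print('tin/spool etc', [pt(f,*p,0.0).round(3) for p in ([(298,120),(397,117),(295,224)] if n=='top' else [(200,212),(224,150),(301,224)])])
E
```

```text
top rails
(array([543.7, 197. ]), array([ 13.6, 300.3]), np.float32(102.49)) 856
(array([427.5, 171.5]), array([ 13.1, 300.4]), np.float32(102.32)) 833
handle
(array([ 475.2, -170.2]), array([ 30.5, 119.3]), np.float32(178.09)) 537 [198 353] [257 369]
(array([ 470.7, -222.3]), array([  6.4, 101.2]), np.float32(177.29)) 144 [205 385] [255 389]
frame
(array([ 478. , -173.6]), array([129.7, 141.3]), np.float32(87.01))
tin/spool etc [array([ 0.725, -0.046,  0.   ]), array([ 0.733, -0.274,  0.   ]), array([ 0.485, -0.04 ,  0.   ])]
side rails
(array([425.4, 175.4]), array([ 12.1, 299.5]), np.float32(102.47)) 682
(array([541.2, 201.2]), array([ 11.5, 297. ]), np.float32(102.43)) 649
handle
(array([ 470.7, -140.1]), array([113.7, 122.4]), np.float32(5.18)) 617 [157 287] [189 337]
(array([474., -52.]), array([ 26.6, 117.7]), np.float32(177.29)) 405 [192 284] [208 331]
frame
(array([ 477.3, -158.7]), array([131.8, 166.8]), np.float32(87.4))
tin/spool etc [array([ 0.743, -0.029,  0.   ]), array([ 0.736, -0.26 ,  0.   ]), array([ 0.482, -0.038,  0.   ])]
```

Emit:
drive_tool(motion=[{"gripper": -1, "slide": [-45, -22, 5], "turn": [0, 0, -0.03]}, {"gripper": -1, "slide": [-90, -45, 10], "turn": [0, 0, -0.06]}, {"gripper": -1, "slide": [-135, -68, 15], "turn": [0, 0, -0.09]}, {"gripper": -1, "slide": [-180, -90, 20], "turn": [0, 0, -0.12]}, {"gripper": -1, "slide": [-225, -115, 25], "turn": [0, 0, -0.15]}, {"gripper": -1, "slide": [-265, -140, 30], "turn": [0, 0, -0.17]}, {"gripper": -1, "slide": [-305, -168, 35], "turn": [0, 0, -0.19]}, {"gripper": -1, "slide": [-340, -200, 40], "turn": [0, 0, -0.197]}, {"gripper": -1, "slide": [-365, -240, 40], "turn": [0, 0, -0.197]}, {"gripper": -1, "slide": [-385, -280, 40], "turn": [0, 0, -0.197]}, {"gripper": -1, "slide": [-402, -325, 40], "turn": [0, 0, -0.197]}, {"gripper": -1, "slide": [-419, -370, 40], "turn": [0, 0, -0.197]}])

```text
clock: 1.35
tool_pos: [0.4439, 0.0479, 0.1911]
eef_rot: [[-0.999, 0.046, -0.0], [0.046, 0.999, 0.0], [0.0, 0.0, -1.0]]
contact_force: [1.1, -0.1, 0.0]
gripper_width: 0.999
```

Emit:
drive_tool(motion=[{"gripper": -1, "slide": [-10, -45, 0], "turn": [0, 0, 0]}, {"gripper": -1, "slide": [-20, -92, 0], "turn": [0, 0, 0]}, {"gripper": -1, "slide": [-28, -138, 0], "turn": [0, 0, 0]}, {"gripper": -1, "slide": [-36, -180, 0], "turn": [0, 0, 0]}, {"gripper": -1, "slide": [-42, -210, 0], "turn": [0, 0, 0]}, {"gripper": -1, "slide": [-42, -221, 0], "turn": [0, 0, 0]}, {"gripper": -1, "slide": [-42, -221, 0], "turn": [0, 0, 0]}])

```text
clock: 2.05
tool_pos: [0.4754, -0.1738, 0.1908]
eef_rot: [[-0.999, 0.048, -0.001], [0.048, 0.999, 0.001], [0.001, 0.001, -1.0]]
contact_force: [0.2, 0.3, -0.4]
gripper_width: 1.001
```

Run:
```python
from m import *
import pickle
f=grab('wrist'); pickle.dump(f,open('w1.pkl','wb')); save(f,'w1.png')
im=f['img']; hsv=cv2.cvtColor(im,cv2.COLOR_RGB2HSV).astype(int)
H,S,V=hsv[...,0],hsv[...,1],hsv[...,2]
for m in comps((S>90)&(V<105)&(H<16),300): print(box(f,m,.08),m.sum(),np.argwhere(m).min(0),np.argwhere(m).max(0))
print(f['s']['tool_pos'],[px(f,p) for p in [(.476,-.175,.08),(.476,-.175,.036)]])
```

```text
[ 0.47539338 -0.17375168  0.19080509] [(np.float64(275.62254918126064), np.float64(206.32614175500484)), (np.float64(275.85296343648946), np.float64(191.39387430605984))]
```

View pics/w1.png

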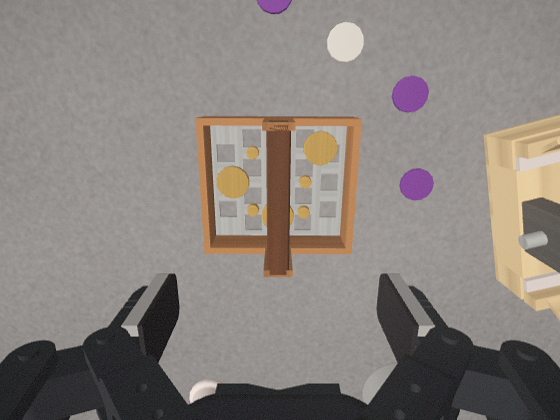

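The wrist view shows the bar centred between the fingers, top face from about (278,124) to (279,268). The look-alikes stay outside.

Run:
```python
from m import *
import pickle
f=pickle.load(open('w1.pkl','rb'))
im=f['img']; hsv=cv2.cvtColor(im,cv2.COLOR_RGB2HSV).astype(int)
R=np.zeros(im.shape[:2],bool); R[115:285,195:365]=1
for vmx in (105,125):
  for m in comps(R&(hsv[...,1]>80)&(hsv[...,2]<vmx)&(hsv[...,0]<16),300):
    print(vmx,box(f,m,.08),m.sum(),np.argwhere(m).min(0),np.argwhere(m).max(0))
for v in (140,160,200,240,260):
    r=R[v]&(hsv[v,:,1]>80)&(hsv[v,:,2]<130); u=np.nonzero(r)[0]; u=u[(u>255)&(u<305)]; print(v,u.min(),u.max(),pt(f,(u.min()+u.max())/2,v,.08).round(4))
for c in [(197,118),(360,118),(353,254),(206,254)]: print(pt(f,*c,.036).round(4))
print(im[200,260:300].tolist()[::4])
```

```text
125 (array([ 474.8, -181.1]), array([ 92.4, 118.7]), np.float32(177.07)) 4294 [126 203] [274 326]
140 267 290 [ 0.4256 -0.1704  0.08  ]
160 267 289 [ 0.4402 -0.1715  0.08  ]
200 267 289 [ 0.471  -0.1729  0.08  ]
240 256 304 [ 0.5043 -0.1729  0.08  ]
260 265 289 [ 0.5217 -0.1761  0.08  ]
[ 0.4095 -0.2377  0.036 ]
[ 0.416  -0.1017  0.036 ]
[ 0.5408 -0.105   0.036 ]
[ 0.5341 -0.2441  0.036 ]
[[151, 148, 144], [183, 180, 175], [112, 73, 52], [109, 71, 52], [110, 76, 54], [111, 70, 52], [107, 68, 50], [92, 66, 51], [174, 173, 166], [157, 150, 148]]
```

Emit:
drive_tool(squeeze=70, motion=[{"gripper": -1, "slide": [0, 1, 30], "turn": [0, 0, 0]}, {"gripper": -1, "slide": [0, 1, 70], "turn": [0, 0, 0]}, {"gripper": -1, "slide": [0, 1, 105], "turn": [0, 0, 0]}, {"gripper": -1, "slide": [0, 1, 127], "turn": [0, 0, 0]}, {"gripper": -1, "slide": [0, 1, 139], "turn": [0, 0, 0]}, {"gripper": -1, "slide": [0, 1, 139], "turn": [0, 0, 0]}, {"gripper": 0, "slide": [0, 1, 139], "turn": [0, 0, 0]}, {"gripper": 0.3, "slide": [0, 1, 139], "turn": [0, 0, 0]}, {"gripper": 0.4, "slide": [0, 1, 139], "turn": [0, 0, 0]}, {"gripper": 0.5, "slide": [0, 1, 139], "turn": [0, 0, 0]}])

```text
clock: 3.1
tool_pos: [0.4762, -0.1722, 0.0531]
eef_rot: [[-0.999, 0.046, 0.001], [0.046, 0.999, -0.001], [-0.001, -0.001, -1.0]]
contact_force: [-0.1, -1.0, -0.2]
gripper_width: 0.336
```

Close gently onto the bar, then grip.

Emit:
drive_tool(squeeze=70, motion=[{"gripper": 0.55, "slide": [0, 0, 0], "turn": [0, 0, 0]}, {"gripper": 0.6, "slide": [0, 0, 0], "turn": [0, 0, 0]}, {"gripper": 0.65, "slide": [0, 0, 0], "turn": [0, 0, 0]}, {"gripper": 0.8, "slide": [0, 0, 0], "turn": [0, 0, 0]}, {"gripper": 1, "slide": [0, 0, 0], "turn": [0, 0, 0]}, {"gripper": 1, "slide": [0, 0, 0], "turn": [0, 0, 0]}, {"gripper": 1, "slide": [0, 0, -1], "turn": [0, 0, 0]}, {"gripper": 1, "slide": [0, 0, -3], "turn": [0, 0, 0]}, {"gripper": 1, "slide": [0, 0, -6], "turn": [0, 0, 0]}, {"gripper": 1, "slide": [0, 0, -10], "turn": [0, 0, 0]}, {"gripper": 1, "slide": [0, 0, -13], "turn": [0, 0, 0]}, {"gripper": 1, "slide": [0, 0, -15], "turn": [0, 0, 0]}])

```text
clock: 4.3
tool_pos: [0.4759, -0.1719, 0.0676]
eef_rot: [[-0.999, 0.046, 0.0], [0.046, 0.999, 0.0], [-0.0, 0.0, -1.0]]
contact_force: [-0.0, -0.2, -5.3]
gripper_width: 0.196
```

Run:
```python
from h import *
s=monitor.observe(); print({k:s[k] for k in ('tool_pos','contact_force','moment','gripper_width','eef_rot')})
f=grab('wrist'); save(f,'w2.png')
```

```text
{'tool_pos': array([ 0.47592314, -0.17187872,  0.06755653]), 'contact_force': array([-0.02356974, -0.20889542, -5.32225531]), 'moment': array([-0.00558765,  0.00989578, -0.03850493]), 'gripper_width': 0.1958848910944252, 'eef_rot': array([[-9.98954630e-01,  4.57122388e-02,  1.96689649e-04],
       [ 4.57122519e-02,  9.98954647e-01,  6.24334978e-05],
       [-1.93630064e-04,  7.13593584e-05, -9.99999979e-01]])}
```

View pics/w2.png

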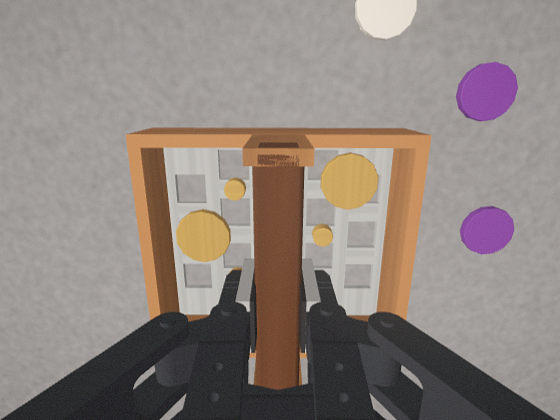

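The wrist view shows a centred pinch with the sieve level and the discs undisturbed, e.g. bosses at (203,236) and (349,181). Lifting and carrying smoothly.

Emit:
drive_tool(motion=[{"gripper": 1, "slide": [0, 0, -3], "turn": [0, 0, 0]}, {"gripper": 1, "slide": [0, 0, -8], "turn": [0, 0, 0]}, {"gripper": 1, "slide": [0, 0, -15], "turn": [0, 0, 0]}, {"gripper": 1, "slide": [0, 0, -24], "turn": [0, 0, 0]}, {"gripper": 1, "slide": [0, 0, -35], "turn": [0, 0, 0]}, {"gripper": 1, "slide": [0, 2, -47], "turn": [0, 0, 0]}, {"gripper": 1, "slide": [0, 6, -59], "turn": [0, 0, 0]}, {"gripper": 1, "slide": [0, 12, -71], "turn": [0, 0, 0]}, {"gripper": 1, "slide": [0, 20, -83], "turn": [0, 0, 0]}, {"gripper": 1, "slide": [0, 29, -94], "turn": [0, 0, 0]}, {"gripper": 1, "slide": [0, 39, -103], "turn": [0, 0, 0]}, {"gripper": 1, "slide": [0, 49, -110], "turn": [0, 0, 0]}])

```text
clock: 5.55
tool_pos: [0.4782, -0.1219, 0.1782]
eef_rot: [[-0.999, 0.045, 0.0], [0.045, 0.999, -0.0], [-0.0, 0.0, -1.0]]
contact_force: [1.3, -0.8, -5.7]
gripper_width: 0.197
```

Emit:
drive_tool(motion=[{"gripper": 1, "slide": [0, 12, -4], "turn": [0, 0, -0.005]}, {"gripper": 1, "slide": [1, 26, -5], "turn": [0, 0, -0.02]}, {"gripper": 1, "slide": [2, 42, -5], "turn": [0, 0, -0.04]}, {"gripper": 1, "slide": [3, 60, -5], "turn": [0, 0, -0.065]}, {"gripper": 1, "slide": [4, 80, -5], "turn": [0, 0, -0.09]}, {"gripper": 1, "slide": [5, 100, -5], "turn": [0, 0, -0.12]}, {"gripper": 1, "slide": [6, 120, -5], "turn": [0, 0, -0.15]}, {"gripper": 1, "slide": [7, 140, -5], "turn": [0, 0, -0.18]}, {"gripper": 1, "slide": [8, 160, -5], "turn": [0, 0, -0.21]}, {"gripper": 1, "slide": [8, 180, -5], "turn": [0, 0, -0.235]}, {"gripper": 1, "slide": [8, 200, -5], "turn": [0, 0, -0.253]}, {"gripper": 1, "slide": [8, 220, -5], "turn": [0, 0, -0.262]}])

```text
clock: 6.75
tool_pos: [0.4794, 0.0987, 0.1818]
eef_rot: [[-0.976, -0.216, -0.001], [-0.216, 0.976, 0.0], [0.001, 0.0, -1.0]]
contact_force: [-0.9, -0.4, -5.5]
gripper_width: 0.2
```

Emit:
drive_tool(motion=[{"gripper": 1, "slide": [-5, 18, 0], "turn": [0, 0, 0]}, {"gripper": 1, "slide": [-10, 34, 0], "turn": [0, 0, 0]}, {"gripper": 1, "slide": [-14, 48, 0], "turn": [0, 0, 0]}, {"gripper": 1, "slide": [-17, 60, 0], "turn": [0, 0, 0]}, {"gripper": 1, "slide": [-20, 70, 0], "turn": [0, 0, 0]}, {"gripper": 1, "slide": [-22, 77, 0], "turn": [0, 0, 0]}, {"gripper": 1, "slide": [-23, 81, 0], "turn": [0, 0, 0]}, {"gripper": 1, "slide": [-24, 83, 0], "turn": [0, 0, 0]}, {"gripper": 1, "slide": [-24, 84, 0], "turn": [0, 0, 0]}, {"gripper": 1, "slide": [-24, 84, 0], "turn": [0, 0, 0]}, {"gripper": 1, "slide": [-24, 84, 0], "turn": [0, 0, 0]}])

```text
clock: 7.85
tool_pos: [0.4856, 0.184, 0.1823]
eef_rot: [[-0.977, -0.214, 0.0], [-0.214, 0.977, -0.0], [-0.0, -0.0, -1.0]]
contact_force: [-0.1, -0.8, -6.2]
gripper_width: 0.197
```

Run:
```python
from m import *
import pickle
g={n:grab(n) for n in ('wrist','top')}; pickle.dump(g,open('g.pkl','wb'))
f=g['wrist']; s=f['s']; print(s['tool_pos'],s['eef_rot'].round(3).tolist(),s['contact_force'])
a=f['img']; b=cv2.resize(g['top']['img'][150:290,95:285],None,fx=1.26*1,fy=1.26)
c=np.zeros((420,800,3),np.uint8); c[:,:560]=a; c[:b.shape[0],560:560+b.shape[1]]=b[:,:240]
cv2.imwrite('pics/hover.png',c[:,:,::-1])
```

```text
[0.48564282 0.18399001 0.18234023] [[-0.977, -0.214, 0.0], [-0.214, 0.977, -0.0], [-0.0, -0.0, -1.0]] [-0.07524053 -0.77438943 -6.22445187]
```

View pics/hover.png

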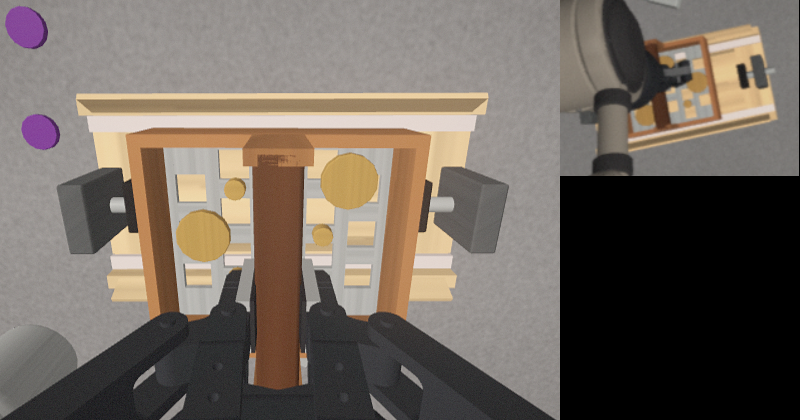

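The hover view shows the sieve parallel to the rails and about centred along y: rail ends at u=88 and 477, sieve corners at 132 and 430. I'll check the x centring from the rail pixels.

Run:
```python
from m import *
import pickle
f=pickle.load(open('g.pkl','rb'))['wrist']; im=f['img']; R=f['s']['eef_rot']; p0=f['s']['tool_pos']
hsv=cv2.cvtColor(im,cv2.COLOR_RGB2HSV).astype(int)
white=(hsv[...,1]<40)&(hsv[...,2]>185)
def rel(u,v,z): return ((pt(f,u,v,z)-p0)@R*1000).round(1)
for u in (110,120,440,455,280):
    v=np.nonzero(white[:,u])[0]; 
    for seg in np.split(v,np.nonzero(np.diff(v)>2)[0]+1):
        if len(seg)>6: print(u,seg[0],seg[-1],rel(u,seg[0],.05),rel(u,seg[-1],.05))
print('rail ends',rel(88,122,.05),rel(477,122,.05))
print('sieve near top corners (bottom z+36)',rel(132,133,.1287+.036),rel(430,133,.1287+.036))
```

```text
110 116 131 [  65.3 -128.9  132.3] [  54.  -130.6  132.3]
120 116 131 [  65.3 -121.2  132.3] [  54.  -122.8  132.3]
120 254 268 [ -51.6 -137.7  132.3] [ -65.3 -139.6  132.3]
440 115 130 [ 66.2 125.4 132.3] [ 54.9 127.1 132.3]
440 200 206 [ -2.1 135.4 132.3] [ -7.3 136.2 132.3]
440 254 267 [-51.4 142.6 132.3] [-64.1 144.5 132.3]
455 115 130 [ 66.2 136.9 132.3] [ 54.9 138.8 132.3]
280 115 127 [ 66.1   2.2 132.3] [ 57.1   2.2 132.3]
rail ends [  60.8 -146.6  132.3] [ 61.  154.8 132.3]
sieve near top corners (bottom z+36) [ 64.  -66.2  17.6] [64.1 69.9 17.6]
```

Emit:
drive_tool(motion=[{"gripper": 1, "slide": [0, 1, 3], "turn": [0, 0, 0]}, {"gripper": 1, "slide": [-1, 2, 9], "turn": [0, 0, 0]}, {"gripper": 1, "slide": [-1, 3, 18], "turn": [0, 0, 0]}, {"gripper": 1, "slide": [-1, 3, 28], "turn": [0, 0, 0]}, {"gripper": 1, "slide": [-1, 3, 37], "turn": [0, 0, 0]}, {"gripper": 1, "slide": [-1, 3, 45], "turn": [0, 0, 0]}, {"gripper": 1, "slide": [-1, 3, 53], "turn": [0, 0, 0]}, {"gripper": 1, "slide": [-1, 3, 60], "turn": [0, 0, 0]}, {"gripper": 1, "slide": [-1, 3, 66], "turn": [0, 0, 0]}, {"gripper": 1, "slide": [-1, 3, 71], "turn": [0, 0, 0]}, {"gripper": 1, "slide": [-1, 3, 75], "turn": [0, 0, 0]}, {"gripper": 1, "slide": [-1, 3, 77], "turn": [0, 0, 0]}])

```text
clock: 9.15
tool_pos: [0.4859, 0.1875, 0.105]
eef_rot: [[-0.977, -0.215, -0.0], [-0.215, 0.977, 0.0], [0.0, 0.0, -1.0]]
contact_force: [0.6, 0.2, -6.5]
gripper_width: 0.197
```

Emit:
drive_tool(motion=[{"gripper": 1, "slide": [0, 0, 0.7], "turn": [0, 0, 0]}, {"gripper": 1, "slide": [0, 0, 1.3], "turn": [0, 0, 0]}, {"gripper": 1, "slide": [0, 0, 1.9], "turn": [0, 0, 0]}, {"gripper": 1, "slide": [0, 0, 2.4], "turn": [0, 0, 0]}, {"gripper": 1, "slide": [0, 0, 2.4], "turn": [0, 0, 0]}])

```text
clock: 9.65
tool_pos: [0.486, 0.1875, 0.1031]
eef_rot: [[-0.977, -0.215, 0.0], [-0.215, 0.977, 0.0], [-0.0, 0.0, -1.0]]
contact_force: [0.3, 0.5, -5.3]
gripper_width: 0.196
```

Emit:
drive_tool(motion=[{"gripper": 1, "slide": [0, 0, 0.4], "turn": [0, 0, 0]}, {"gripper": 1, "slide": [0, 0, 0.8], "turn": [0, 0, 0]}, {"gripper": 1, "slide": [0, 0, 1.0], "turn": [0, 0, 0]}, {"gripper": 1, "slide": [0, 0, 1.0], "turn": [0, 0, 0]}])

```text
clock: 10.05
tool_pos: [0.4861, 0.1876, 0.1024]
eef_rot: [[-0.977, -0.215, 0.001], [-0.215, 0.977, 0.0], [-0.001, 0.0, -1.0]]
contact_force: [-2.5, 0.2, 0.6]
gripper_width: 0.196
```

Emit:
drive_tool(motion=[{"gripper": 1, "slide": [0.5, 0, 0.2], "turn": [0, 0, 0]}, {"gripper": 1, "slide": [1, 0, 0.3], "turn": [0, 0, 0]}, {"gripper": 1, "slide": [1, 0, 0.3], "turn": [0, 0, 0]}, {"gripper": 1, "slide": [1, 0, 0.3], "turn": [0, 0, 0]}])

```text
clock: 10.45
tool_pos: [0.4859, 0.1875, 0.1021]
eef_rot: [[-0.977, -0.215, 0.002], [-0.215, 0.977, 0.001], [-0.002, 0.0, -1.0]]
contact_force: [2.7, 1.2, 3.1]
gripper_width: 0.197
```

Emit:
drive_tool(motion=[{"gripper": 1, "slide": [0.5, 1, 0.2], "turn": [0, 0, 0]}, {"gripper": 1, "slide": [0.5, 3, 0.2], "turn": [0, 0, 0]}, {"gripper": 1, "slide": [0.5, 5.5, 0.2], "turn": [0, 0, 0]}, {"gripper": 1, "slide": [0.5, 8, 0.2], "turn": [0, 0, 0]}, {"gripper": 1, "slide": [0.5, 10, 0.2], "turn": [0, 0, 0]}, {"gripper": 1, "slide": [0.5, 12, 0.2], "turn": [0, 0, 0]}, {"gripper": 1, "slide": [0.5, 13, 0.2], "turn": [0, 0, 0]}, {"gripper": 1, "slide": [0.5, 14, 0.2], "turn": [0, 0, 0]}])

```text
clock: 11.25
tool_pos: [0.4814, 0.2003, 0.1018]
eef_rot: [[-0.977, -0.215, 0.0], [-0.215, 0.977, -0.001], [0.0, -0.001, -1.0]]
contact_force: [0.9, -3.0, 6.2]
gripper_width: 0.197
```

Emit:
drive_tool(motion=[{"gripper": 1, "slide": [0, 1, -0.2], "turn": [0, 0, 0]}, {"gripper": 1, "slide": [0, 2, -0.3], "turn": [0, 0, 0]}, {"gripper": 1, "slide": [0, 3, -0.3], "turn": [0, 0, 0]}, {"gripper": 1, "slide": [0, 4, -0.3], "turn": [0, 0, 0]}, {"gripper": 1, "slide": [0, 5, -0.3], "turn": [0, 0, 0]}])

```text
clock: 11.75
tool_pos: [0.4803, 0.2054, 0.1019]
eef_rot: [[-0.977, -0.215, -0.0], [-0.215, 0.977, -0.001], [0.0, -0.001, -1.0]]
contact_force: [1.1, -3.0, 5.5]
gripper_width: 0.198
```

Emit:
drive_tool(motion=[{"gripper": 1, "slide": [0, 1, -0.1], "turn": [0, 0, 0]}, {"gripper": 1, "slide": [0, 2, -0.2], "turn": [0, 0, 0]}, {"gripper": 1, "slide": [0, 3, -0.2], "turn": [0, 0, 0]}, {"gripper": 1, "slide": [0, 4, -0.2], "turn": [0, 0, 0]}])

```text
clock: 12.15
tool_pos: [0.4794, 0.2095, 0.1019]
eef_rot: [[-0.977, -0.215, -0.0], [-0.215, 0.977, -0.0], [0.0, -0.0, -1.0]]
contact_force: [0.5, -2.9, 5.3]
gripper_width: 0.194
```

Emit:
drive_tool(motion=[{"gripper": 1, "slide": [0, 1, 0], "turn": [0, 0, 0]}, {"gripper": 1, "slide": [0, 2, 0], "turn": [0, 0, 0]}, {"gripper": 1, "slide": [0, 3, 0], "turn": [0, 0, 0]}, {"gripper": 1, "slide": [0, 4, 0], "turn": [0, 0, 0]}])

```text
clock: 12.55
tool_pos: [0.4787, 0.2136, 0.1019]
eef_rot: [[-0.977, -0.215, 0.0], [-0.215, 0.977, -0.0], [-0.0, -0.0, -1.0]]
contact_force: [0.8, -4.5, 4.6]
gripper_width: 0.196
```

Emit:
drive_tool(motion=[{"gripper": 1, "slide": [0, 0.7, 0], "turn": [0, 0, 0]}, {"gripper": 1, "slide": [0, 1.4, 0], "turn": [0, 0, 0]}])

```text
clock: 12.75
tool_pos: [0.4785, 0.2143, 0.102]
eef_rot: [[-0.977, -0.215, 0.0], [-0.215, 0.977, -0.001], [-0.0, -0.001, -1.0]]
contact_force: [1.6, -7.9, 5.8]
gripper_width: 0.203
```

Left stop felt (force rises to 8 N; touch at s≈105.5 mm along the rail axis). Now the right.

Emit:
drive_tool(motion=[{"gripper": 1, "slide": [0, -1, 0], "turn": [0, 0, 0]}, {"gripper": 1, "slide": [0, -3, 0], "turn": [0, 0, 0]}, {"gripper": 1, "slide": [0, -7, 0], "turn": [0, 0, 0]}, {"gripper": 1, "slide": [0, -12, 0], "turn": [0, 0, 0]}, {"gripper": 1, "slide": [0, -17, 0], "turn": [0, 0, 0]}, {"gripper": 1, "slide": [0, -22, 0], "turn": [0, 0, 0]}, {"gripper": 1, "slide": [0, -27, 0], "turn": [0, 0, 0]}, {"gripper": 1, "slide": [0, -31, 0], "turn": [0, 0, 0]}, {"gripper": 1, "slide": [0, -35, 0], "turn": [0, 0, 0]}, {"gripper": 1, "slide": [0, -38, 0], "turn": [0, 0, 0]}, {"gripper": 1, "slide": [0, -40, 0], "turn": [0, 0, 0]}, {"gripper": 1, "slide": [0, -41, 0], "turn": [0, 0, 0]}])

```text
clock: 13.95
tool_pos: [0.4872, 0.1747, 0.1019]
eef_rot: [[-0.977, -0.214, 0.0], [-0.214, 0.977, 0.0], [-0.0, 0.0, -1.0]]
contact_force: [-0.5, 2.9, 4.9]
gripper_width: 0.197
```

Emit:
drive_tool(motion=[{"gripper": 1, "slide": [0, -1, 0], "turn": [0, 0, 0]}, {"gripper": 1, "slide": [0, -2, 0], "turn": [0, 0, 0]}, {"gripper": 1, "slide": [0, -3, 0], "turn": [0, 0, 0]}])

```text
clock: 14.25
tool_pos: [0.4878, 0.1719, 0.1019]
eef_rot: [[-0.977, -0.215, 0.0], [-0.215, 0.977, 0.0], [-0.0, 0.0, -1.0]]
contact_force: [-0.4, 4.0, 5.9]
gripper_width: 0.194
```

Emit:
drive_tool(motion=[{"gripper": 1, "slide": [0, -1, 0], "turn": [0, 0, 0]}, {"gripper": 1, "slide": [0, -2, 0], "turn": [0, 0, 0]}, {"gripper": 1, "slide": [0, -3, 0], "turn": [0, 0, 0]}])

```text
clock: 14.55
tool_pos: [0.4885, 0.169, 0.1019]
eef_rot: [[-0.977, -0.215, 0.0], [-0.215, 0.977, 0.0], [-0.0, 0.0, -1.0]]
contact_force: [-1.2, 3.8, 5.6]
gripper_width: 0.192
```

Emit:
drive_tool(motion=[{"gripper": 1, "slide": [0, -1, 0], "turn": [0, 0, 0]}, {"gripper": 1, "slide": [0, -2, 0], "turn": [0, 0, 0]}, {"gripper": 1, "slide": [0, -3, 0], "turn": [0, 0, 0]}])

```text
clock: 14.85
tool_pos: [0.4891, 0.166, 0.1019]
eef_rot: [[-0.977, -0.215, -0.0], [-0.215, 0.977, 0.0], [-0.0, 0.0, -1.0]]
contact_force: [-1.0, 4.3, 4.2]
gripper_width: 0.198
```

Emit:
drive_tool(motion=[{"gripper": 1, "slide": [0, -1, 0], "turn": [0, 0, 0]}, {"gripper": 1, "slide": [0, -2, 0], "turn": [0, 0, 0]}, {"gripper": 1, "slide": [0, -3, 0], "turn": [0, 0, 0]}])

```text
clock: 15.15
tool_pos: [0.4897, 0.1631, 0.1019]
eef_rot: [[-0.977, -0.215, -0.0], [-0.215, 0.977, 0.0], [-0.0, 0.0, -1.0]]
contact_force: [-0.5, 2.6, 5.0]
gripper_width: 0.197
```

Emit:
drive_tool(motion=[{"gripper": 1, "slide": [0, -1, 0], "turn": [0, 0, 0]}, {"gripper": 1, "slide": [0, -2, 0], "turn": [0, 0, 0]}, {"gripper": 1, "slide": [0, -3, 0], "turn": [0, 0, 0]}])

```text
clock: 15.45
tool_pos: [0.4904, 0.1602, 0.1019]
eef_rot: [[-0.977, -0.215, 0.0], [-0.215, 0.977, 0.0], [-0.0, 0.0, -1.0]]
contact_force: [-1.2, 3.0, 4.5]
gripper_width: 0.195
```

Emit:
drive_tool(motion=[{"gripper": 1, "slide": [0, -1, 0], "turn": [0, 0, 0]}, {"gripper": 1, "slide": [0, -2, 0], "turn": [0, 0, 0]}, {"gripper": 1, "slide": [0, -3, 0], "turn": [0, 0, 0]}])

```text
clock: 15.75
tool_pos: [0.491, 0.1573, 0.1019]
eef_rot: [[-0.977, -0.215, -0.0], [-0.215, 0.977, 0.0], [0.0, 0.0, -1.0]]
contact_force: [-1.1, 3.4, 5.1]
gripper_width: 0.194
```

Emit:
drive_tool(motion=[{"gripper": 1, "slide": [0, -1, 0], "turn": [0, 0, 0]}, {"gripper": 1, "slide": [0, -2, 0], "turn": [0, 0, 0]}, {"gripper": 1, "slide": [0, -3, 0], "turn": [0, 0, 0]}])

```text
clock: 16.05
tool_pos: [0.4916, 0.1543, 0.1019]
eef_rot: [[-0.977, -0.215, -0.0], [-0.215, 0.977, 0.0], [0.0, 0.0, -1.0]]
contact_force: [-0.4, 3.6, 5.4]
gripper_width: 0.198
```

Emit:
drive_tool(motion=[{"gripper": 1, "slide": [0, -1, 0], "turn": [0, 0, 0]}, {"gripper": 1, "slide": [0, -2, 0], "turn": [0, 0, 0]}, {"gripper": 1, "slide": [0, -3, 0], "turn": [0, 0, 0]}])

```text
clock: 16.35
tool_pos: [0.4921, 0.1521, 0.102]
eef_rot: [[-0.977, -0.214, -0.0], [-0.214, 0.977, 0.001], [-0.0, 0.001, -1.0]]
contact_force: [-1.7, 8.5, 6.6]
gripper_width: 0.197
```

Right stop felt: 8.5 N, touch at s≈43.7 mm. That gives about 62 mm of travel centred on s≈74.6. Moving to the middle, then a first shake of ±22 mm.

Emit:
drive_tool(motion=[{"gripper": 1, "slide": [0, 1, 0], "turn": [0, 0, 0]}, {"gripper": 1, "slide": [0, 4, 0], "turn": [0, 0, 0]}, {"gripper": 1, "slide": [0, 9, 0], "turn": [0, 0, 0]}, {"gripper": 1, "slide": [0, 15, 0], "turn": [0, 0, 0]}, {"gripper": 1, "slide": [0, 21, 0], "turn": [0, 0, 0]}, {"gripper": 1, "slide": [0, 27, 0], "turn": [0, 0, 0]}, {"gripper": 1, "slide": [0, 31, 0], "turn": [0, 0, 0]}, {"gripper": 1, "slide": [0, 32.5, 0], "turn": [0, 0, 0]}, {"gripper": 1, "slide": [0, 32.5, 0], "turn": [0, 0, 0]}])

```text
clock: 17.25
tool_pos: [0.4851, 0.1838, 0.1019]
eef_rot: [[-0.977, -0.215, -0.0], [-0.215, 0.977, 0.0], [-0.0, 0.0, -1.0]]
contact_force: [-0.3, -0.6, 5.4]
gripper_width: 0.194
```

Emit:
drive_tool(motion=[{"gripper": 1, "slide": [0, 20, 0], "turn": [0, 0, 0]}, {"gripper": 1, "slide": [0, 20, 0], "turn": [0, 0, 0]}, {"gripper": 1, "slide": [0, 0, 0], "turn": [0, 0, 0]}, {"gripper": 1, "slide": [0, -20, 0], "turn": [0, 0, 0]}, {"gripper": 1, "slide": [0, -20, 0], "turn": [0, 0, 0]}, {"gripper": 1, "slide": [0, 0, 0], "turn": [0, 0, 0]}, {"gripper": 1, "slide": [0, 22, 0], "turn": [0, 0, 0]}, {"gripper": 1, "slide": [0, 22, 0], "turn": [0, 0, 0]}, {"gripper": 1, "slide": [0, 0, 0], "turn": [0, 0, 0]}, {"gripper": 1, "slide": [0, -22, 0], "turn": [0, 0, 0]}])

```text
clock: 18.25
tool_pos: [0.4898, 0.162, 0.1019]
eef_rot: [[-0.976, -0.217, -0.0], [-0.217, 0.976, 0.001], [-0.0, 0.001, -1.0]]
contact_force: [-0.6, 2.4, 4.6]
gripper_width: 0.198
```

```bash
cat > look.py <<'E'
from m import *
import sys
f=grab('wrist'); s=f['s']; save(f,sys.argv[1]); print(s['clock'],'s=',(s['tool_pos'][:2]@[-.215,.977]*1000).round(1),s['tool_pos'].round(4),s['contact_force'].round(1))
im=f['img']; hsv=cv2.cvtColor(im,cv2.COLOR_RGB2HSV).astype(int)
R=np.zeros(im.shape[:2],bool); R[125:330,140:430]=1
for m in comps(R&(hsv[...,0]>16)&(hsv[...,0]<25)&(hsv[...,1]>130)&(hsv[...,2]>120),60): v,u=np.nonzero(m); print(int(u.mean()),int(v.mean()),m.sum(),im[m].mean(0).round())
E
python3 look.py s1.png
```

```text
18.25 s= 52.9 [0.4898 0.162  0.1019] [-0.6  2.4  4.6]
363 180 2452 [192. 155.  89.]
230 234 2022 [190. 154.  87.]
345 234 324 [193. 157.  91.]
341 280 320 [189. 153.  87.]
```

View pics/s1.png

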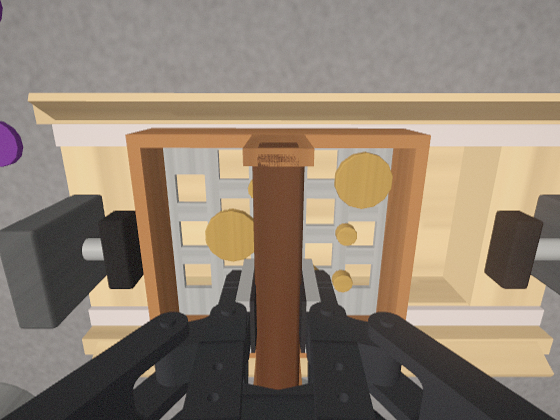

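The view shows the caps near holes at (345,234) and (341,280), with the boss still in and the stops well clear. Shaking on at ±25 mm.

Emit:
drive_tool(motion=[{"gripper": 1, "slide": [0, 0, 0], "turn": [0, 0, 0]}, {"gripper": 1, "slide": [0, 22, 0], "turn": [0, 0, 0]}, {"gripper": 1, "slide": [0, 47, 0], "turn": [0, 0, 0]}, {"gripper": 1, "slide": [0, 47, 0], "turn": [0, 0, 0]}, {"gripper": 1, "slide": [0, 22, 0], "turn": [0, 0, 0]}, {"gripper": 1, "slide": [0, -3, 0], "turn": [0, 0, 0]}, {"gripper": 1, "slide": [0, -3, 0], "turn": [0, 0, 0]}, {"gripper": 1, "slide": [0, 22, 0], "turn": [0, 0, 0]}, {"gripper": 1, "slide": [0, 47, 0], "turn": [0, 0, 0]}, {"gripper": 1, "slide": [0, 47, 0], "turn": [0, 0, 0]}, {"gripper": 1, "slide": [0, 22, 0], "turn": [0, 0, 0]}, {"gripper": 1, "slide": [0, -3, 0], "turn": [0, 0, 0]}])

```text
clock: 19.5
tool_pos: [0.4906, 0.1582, 0.1019]
eef_rot: [[-0.976, -0.217, -0.0], [-0.217, 0.976, 0.001], [-0.0, 0.001, -1.0]]
contact_force: [-1.1, 2.8, 5.3]
gripper_width: 0.199
```

Emit:
drive_tool(motion=[{"gripper": 1, "slide": [0, 0, 0], "turn": [0, 0, 0]}, {"gripper": 1, "slide": [0, 25, 0], "turn": [0, 0, 0]}, {"gripper": 1, "slide": [0, 50, 0], "turn": [0, 0, 0]}, {"gripper": 1, "slide": [0, 50, 0], "turn": [0, 0, 0]}, {"gripper": 1, "slide": [0, 25, 0], "turn": [0, 0, 0]}, {"gripper": 1, "slide": [0, 0, 0], "turn": [0, 0, 0]}, {"gripper": 1, "slide": [0, 0, 0], "turn": [0, 0, 0]}, {"gripper": 1, "slide": [0, 25, 0], "turn": [0, 0, 0]}, {"gripper": 1, "slide": [0, 50, 0], "turn": [0, 0, 0]}, {"gripper": 1, "slide": [0, 50, 0], "turn": [0, 0, 0]}, {"gripper": 1, "slide": [0, 25, 0], "turn": [0, 0, 0]}, {"gripper": 1, "slide": [0, 0, 0], "turn": [0, 0, 0]}])

```text
clock: 20.7
tool_pos: [0.4907, 0.1578, 0.1019]
eef_rot: [[-0.976, -0.217, -0.0], [-0.217, 0.976, 0.001], [0.0, 0.001, -1.0]]
contact_force: [0.1, 2.9, 5.8]
gripper_width: 0.199
```

```bash
python3 look.py s2.png
```

```text
20.7 s= 48.7 [0.4907 0.1578 0.1019] [0.1 2.9 5.8]
363 176 2480 [191. 155.  88.]
242 232 1045 [191. 155.  87.]
332 274 595 [184. 148.  85.]
```

View pics/s2.png

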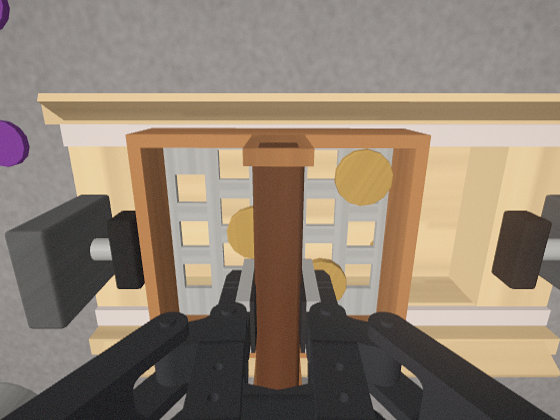

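No caps are visible now, and the bosses remain at (363,176), (242,232) and (332,274). Some caps may be hidden under the bar, so I'll shake a little more and then check from other views.

Emit:
drive_tool(motion=[{"gripper": 1, "slide": [0, 1, 0], "turn": [0, 0, 0]}, {"gripper": 1, "slide": [0, 25, 0], "turn": [0, 0, 0]}, {"gripper": 1, "slide": [0, 49, 0], "turn": [0, 0, 0]}, {"gripper": 1, "slide": [0, 49, 0], "turn": [0, 0, 0]}, {"gripper": 1, "slide": [0, 25, 0], "turn": [0, 0, 0]}, {"gripper": 1, "slide": [0, 1, 0], "turn": [0, 0, 0]}, {"gripper": 1, "slide": [0, 1, 0], "turn": [0, 0, 0]}, {"gripper": 1, "slide": [0, 25, 0], "turn": [0, 0, 0]}, {"gripper": 1, "slide": [0, 49, 0], "turn": [0, 0, 0]}, {"gripper": 1, "slide": [0, 49, 0], "turn": [0, 0, 0]}, {"gripper": 1, "slide": [0, 25, 0], "turn": [0, 0, 0]}, {"gripper": 1, "slide": [0, 1, 0], "turn": [0, 0, 0]}])

```text
clock: 21.95
tool_pos: [0.4905, 0.1587, 0.1019]
eef_rot: [[-0.976, -0.217, -0.0], [-0.217, 0.976, 0.001], [0.0, 0.001, -1.0]]
contact_force: [-0.5, 3.2, 5.5]
gripper_width: 0.2
```

Emit:
drive_tool(motion=[{"gripper": 1, "slide": [0, 0, 0], "turn": [0, 0, 0]}, {"gripper": 1, "slide": [0, 24, 0], "turn": [0, 0, 0]}, {"gripper": 1, "slide": [0, 48, 0], "turn": [0, 0, 0]}, {"gripper": 1, "slide": [0, 48, 0], "turn": [0, 0, 0]}, {"gripper": 1, "slide": [0, 24, 0], "turn": [0, 0, 0]}, {"gripper": 1, "slide": [0, 0, 0], "turn": [0, 0, 0]}, {"gripper": 1, "slide": [0, 0, 0], "turn": [0, 0, 0]}, {"gripper": 1, "slide": [0, 24, 0], "turn": [0, 0, 0]}, {"gripper": 1, "slide": [0, 48, 0], "turn": [0, 0, 0]}, {"gripper": 1, "slide": [0, 48, 0], "turn": [0, 0, 0]}, {"gripper": 1, "slide": [0, 35, 0], "turn": [0, 0, 0]}, {"gripper": 1, "slide": [0, 25, 0], "turn": [0, 0, 0]}])

```text
clock: 23.15
tool_pos: [0.4853, 0.1829, 0.1019]
eef_rot: [[-0.977, -0.215, -0.0], [-0.215, 0.977, 0.0], [0.0, 0.0, -1.0]]
contact_force: [-0.2, 3.3, 5.1]
gripper_width: 0.194
```

```bash
python3 look.py s3.png
python3 - <<'E'
from h import *
w=cv2.imread('pics/s3.png')[100:340,120:440]
a=grab('side'); t=grab('top')
A=cv2.resize(a['img'][225:375,235:340],None,fx=4,fy=4,interpolation=cv2.INTER_CUBIC)[:,:,::-1]
B=cv2.resize(w,(360,270))
T=cv2.resize(t['img'][165:280,105:275],None,fx=2.1,fy=2.1,interpolation=cv2.INTER_CUBIC)[:,:,::-1]
c=np.zeros((600,800,3),np.uint8); c[:600,:420]=A[:600]; c[:270,430:790]=B; c[280:280+T.shape[0],430:430+T.shape[1]]=T
cv2.imwrite('pics/s3c.png',c)
E
```

```text
23.15 s= 74.3 [0.4853 0.1829 0.1019] [-0.2  3.3  5.1]
344 174 2520 [191. 154.  88.]
236 229 1652 [190. 154.  87.]
320 266 175 [176. 142.  81.]
```

View pics/s3c.png

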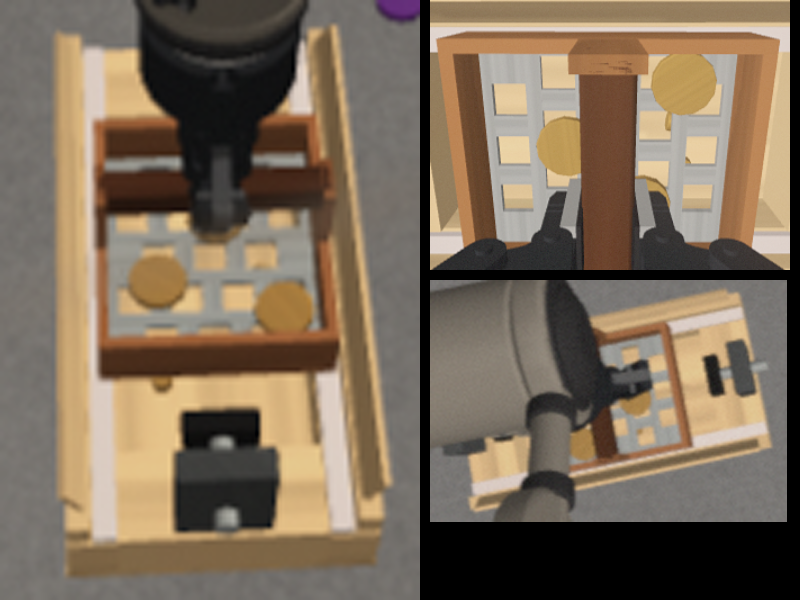

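Side and wrist views show three bosses in the sieve. Caps lie in the tray: one at (162,385), two through holes at (668,120) and (687,160). The fourth is unseen, so a bit more shaking, then release and inspect.

Emit:
drive_tool(motion=[{"gripper": 1, "slide": [0, 20, 0], "turn": [0, 0, 0]}, {"gripper": 1, "slide": [0, 20, 0], "turn": [0, 0, 0]}, {"gripper": 1, "slide": [0, 0, 0], "turn": [0, 0, 0]}, {"gripper": 1, "slide": [0, -22, 0], "turn": [0, 0, 0]}, {"gripper": 1, "slide": [0, 0, 0], "turn": [0, 0, 0]}, {"gripper": 1, "slide": [0, 22, 0], "turn": [0, 0, 0]}, {"gripper": 1, "slide": [0, 0, 0], "turn": [0, 0, 0]}, {"gripper": 1, "slide": [0, -22, 0], "turn": [0, 0, 0]}, {"gripper": 1, "slide": [0, 0, 0], "turn": [0, 0, 0]}, {"gripper": 1, "slide": [0, 22, 0], "turn": [0, 0, 0]}, {"gripper": 1, "slide": [0, 0, 0], "turn": [0, 0, 0]}, {"gripper": 1, "slide": [0, -22, 0], "turn": [0, 0, 0]}])

```text
clock: 24.5
tool_pos: [0.4898, 0.1619, 0.1019]
eef_rot: [[-0.976, -0.217, -0.0], [-0.217, 0.976, 0.001], [0.0, 0.001, -1.0]]
contact_force: [-0.5, 3.3, 4.9]
gripper_width: 0.198
```

Emit:
drive_tool(motion=[{"gripper": 1, "slide": [0, 0, 0], "turn": [0, 0, 0]}, {"gripper": 1, "slide": [0, 22, 0], "turn": [0, 0, 0]}, {"gripper": 1, "slide": [0, 44, 0], "turn": [0, 0, 0]}, {"gripper": 1, "slide": [0, 44, 0], "turn": [0, 0, 0]}, {"gripper": 1, "slide": [0, 22, 0], "turn": [0, 0, 0]}, {"gripper": 1, "slide": [0, 0, 0], "turn": [0, 0, 0]}, {"gripper": 1, "slide": [0, 0, 0], "turn": [0, 0, 0]}, {"gripper": 1, "slide": [0, 18, 0], "turn": [0, 0, 0]}, {"gripper": 1, "slide": [0, 26, 0], "turn": [0, 0, 0]}, {"gripper": 1, "slide": [0, 24, 0], "turn": [0, 0, 0]}, {"gripper": 1, "slide": [0, 22, -0.2], "turn": [0, 0, 0]}, {"gripper": 1, "slide": [0, 22, -0.5], "turn": [0, 0, 0]}])

```text
clock: 25.7
tool_pos: [0.4853, 0.1827, 0.1022]
eef_rot: [[-0.977, -0.214, -0.0], [-0.214, 0.977, -0.0], [0.0, -0.0, -1.0]]
contact_force: [-0.5, 0.6, 2.7]
gripper_width: 0.198
```

```bash
python3 look.py s4.png
```

```text
25.7 s= 74.2 [0.4853 0.1827 0.1022] [-0.5  0.6  2.7]
338 173 2468 [191. 154.  88.]
236 228 1658 [190. 154.  87.]
```

Emit:
drive_tool(motion=[{"gripper": 0.5, "slide": [0, 0, 0], "turn": [0, 0, 0]}, {"gripper": 0.3, "slide": [0, 0, 0], "turn": [0, 0, 0]}, {"gripper": 0, "slide": [0, 0, 0], "turn": [0, 0, 0]}, {"gripper": -0.5, "slide": [0, 0, -2], "turn": [0, 0, 0]}, {"gripper": -0.5, "slide": [0, 0, -15], "turn": [0, 0, 0]}, {"gripper": -0.5, "slide": [0, 0, -40], "turn": [0, 0, 0]}, {"gripper": -0.5, "slide": [0, 0, -75], "turn": [0, 0, 0]}, {"gripper": -0.5, "slide": [0, 0, -105], "turn": [0, 0, 0]}, {"gripper": -0.5, "slide": [0, 0, -125], "turn": [0, 0, 0]}, {"gripper": -0.5, "slide": [0, 0, -130], "turn": [0, 0, 0]}])

```text
clock: 26.75
tool_pos: [0.486, 0.1844, 0.2349]
eef_rot: [[-0.977, -0.215, 0.004], [-0.215, 0.977, 0.001], [-0.005, 0.0, -1.0]]
contact_force: [-0.4, 0.6, 0.6]
gripper_width: 0.748
```

Run:
```python
from h import *
f=grab('wrist'); s=f['s']; print(s['clock'],s['tool_pos'],s['contact_force'])
a=grab('side')['img']
A=cv2.resize(a[225:375,235:340],None,fx=3,fy=3,interpolation=cv2.INTER_CUBIC)
W=cv2.resize(f['img'][60:300,130:430],None,fx=1.6,fy=1.6,interpolation=cv2.INTER_CUBIC)
c=np.zeros((450,800,3),np.uint8); c[:450,:315]=A; c[:384,320:800]=W
cv2.imwrite('pics/s5.png',c[:,:,::-1])
```

```text
26.75 [0.48604984 0.1844241  0.23487754] [-0.43819961  0.60734077  0.6079481 ]
```

View pics/s5.png

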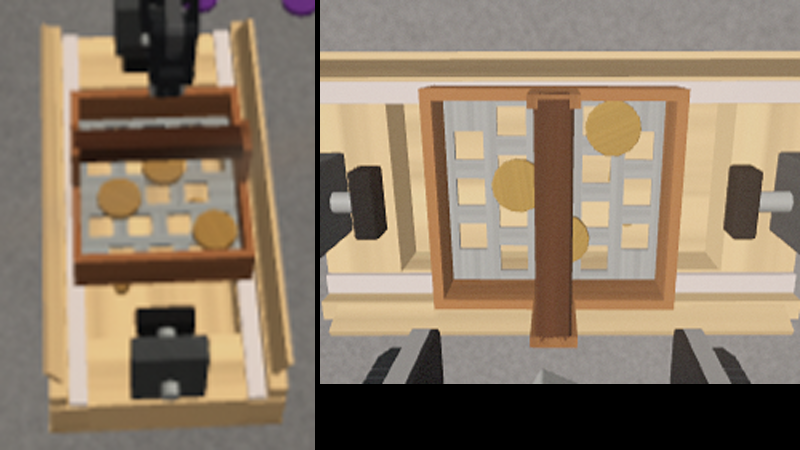

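Only the strip beneath the bar is hidden. Moving sideways to look under it.

Emit:
drive_tool(motion=[{"gripper": -0.5, "slide": [0, -30, -5], "turn": [0, 0, 0]}, {"gripper": -0.5, "slide": [0, -70, -10], "turn": [0, 0, 0]}, {"gripper": -0.5, "slide": [0, -105, -10], "turn": [0, 0, 0]}, {"gripper": -0.5, "slide": [0, -125, -10], "turn": [0, 0, 0]}, {"gripper": -0.5, "slide": [0, -130, -10], "turn": [0, 0, 0]}, {"gripper": -0.5, "slide": [0, -130, -10], "turn": [0, 0, 0]}])

```text
clock: 27.45
tool_pos: [0.5125, 0.0569, 0.2411]
eef_rot: [[-0.977, -0.213, -0.002], [-0.213, 0.977, 0.0], [0.002, 0.001, -1.0]]
contact_force: [-0.4, 1.1, 0.3]
gripper_width: 0.753
```

Run:
```python
from m import *
import pickle
f=grab('wrist'); t=grab('top'); pickle.dump((f,t),open('e.pkl','wb')); save(f,'s6w.png')
c0=np.array([.4853,.183,.086]); u,v=map(int,px(f,c0)); print(u,v)
W=f['img'][max(0,v-110):v+110,max(0,u-130):u+130]; W=cv2.resize(W,None,fx=2,fy=2,interpolation=cv2.INTER_CUBIC)[:440,:500]
u2,v2=map(int,px(t,c0)); T=cv2.resize(t['img'][max(0,v2-55):v2+55,max(0,u2-85):u2+85],None,fx=1.7,fy=1.7,interpolation=cv2.INTER_CUBIC)
c=np.zeros((440,800,3),np.uint8); c[:W.shape[0],:W.shape[1]]=W; c[:T.shape[0],505:505+T.shape[1]]=T[:,:295]
cv2.imwrite('pics/s6.png',c[:,:,::-1])
```

```text
421 191
```

View pics/s6.png

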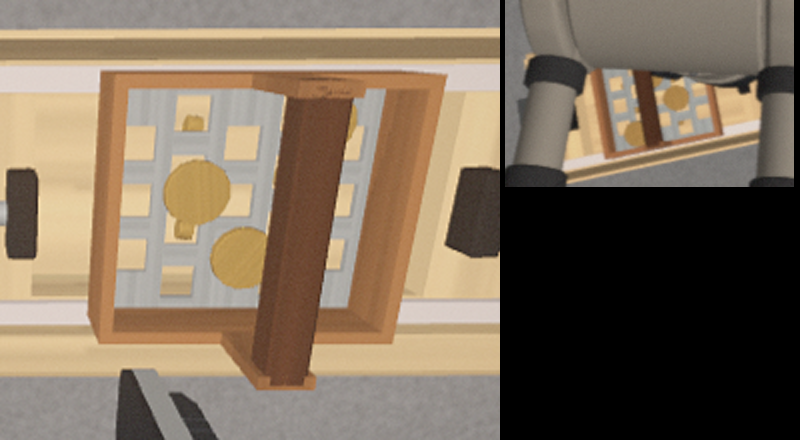

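The bed under the bar is clear: three bosses, no cap on the metal, and caps visible down through holes at (193,122) and (185,230). I'll cast all the tray sightings onto the tray floor to count four distinct caps.

Run:
```python
from m import *
import pickle
f,t=pickle.load(open('e.pkl','rb'))
C=np.array([.4848,.1855]); Y=np.array([-.215,.977]); X=np.array([.977,.215])
def st(n,p): d=p[:2]-C; print(n,'stand x,y mm',(d@X*1000).round(),(d@Y*1000).round())
for u,v in [(193,122),(185,230)]: st('s6',pt(f,291+u/2,81+v/2,.010))
st('side',pt(pickle.load(open('f0.pkl','rb'))['side'],235+122/3,225+287/3,.010))
# s3 view was taken at pose below, wrist frame
g=pickle.load(open('w1.pkl','rb')); g['s']={'tool_pos':[.4853,.1829,.1019],'eef_rot':np.array([[-.977,-.215,0],[-.215,.977,0],[0,0,-1.]])}
for u,v in [(668,120),(687,160)]: st('s3',pt(g,120+(u-430)*320/360,100+v*240/270,.010))
a=grab('side'); save(a,'side_end.png'); r=a['img'][225:375,235:340]
print(monitor.observe()['clock'])
```

```text
s6 stand x,y mm -34.0 -13.0
s6 stand x,y mm 26.0 -12.0
side stand x,y mm 24.0 51.0
s3 stand x,y mm -5.0 36.0
s3 stand x,y mm 22.0 50.0
27.6
```

Four distinct caps lie in the tray at stand (x, y) mm: (-34,-13), (26,-12), (23,50) and (-5,36), all inside its 106 x 206 mm. The arm is clear, so I'm handing in.

```bash
python3 -c "
from rig import hand_in,monitor
print(hand_in())"
```

```text
the job is handed in; nothing more can be done
None
```

The job is done and handed in at about 27.6 s of the 70 s allowed. All four caps are in the tray, the three bosses are still in the sieve, and the sieve is standing on the rails with the gripper clear.

- **Carry and set-down:** I gripped the sieve by its bar and carried it level; the bosses and caps in view had not shifted when I checked above the stand. I then lowered it gently onto the rails.
- **Feeling the stops:** I slid it softly against the left stop, then the right, with about 8 N at each. That gave about 62 mm of travel between them.
- **Shaking:** I shook it about ±20–25 mm around the middle, with about 5 mm clearance at each end, keeping a light downward force of about 5 N. Then I let go and backed off.

**Last checks:**
- **Caps:** rays cast onto the tray floor gave four distinct positions inside the tray, taken from views at different moments. None was on the bed, including the strip under the bar, which I viewed from the side.
- **Bosses and sieve:** the three bosses looked flat on the bed, and the sieve sat between its guides, clear of both stops.
- **Bystanders:** my path stayed clear of them, but I did not measure their positions again at the end.
- **Disagreements:** the top and side views put the stand's centre 2–4 mm apart. The wrist view above the stand settled that before I lowered the sieve. The rails dragged with about 3 N, more than "slippery" suggested.

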